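# Restock the dry-gas display case

## Task

Stand all the small lidded nut tubs from the table upright on the floor of the display case, under its sliding clear door. Before you open the door, shut off the dry gas by turning the ball valve's lever fully across its pipe, and keep it off until the door is fully shut again; slide the door fully open before loading. Finish with all the tubs inside, the door fully shut and the lever fully back in line with the pipe, and leave the bottle and the big tub undisturbed.

Things in the scene. Friction and masses are not known exactly. Their poses are not given: they have to be found in the camera images.
- case: fixed display case, long along its y; origin on the table under the hatch centre, z up. Clear walls 6 mm thick, tops at z 80 mm; 10 mm wide rails along both long sides up to z 88 mm. Outside: x -85 to 85, y -160 to 475 mm (beyond y 155 is a covered bay with display jars). Hatch inside: x -75 to 75, y -154 to 152 mm, open above when the door is slid away
- hatch_floor (a point): centre of the hatch's inner floor, 8 mm above the table, axes as the case
- door (a joint): clear sliding door lying flat on top of the case: 0 m = shut over the hatch, 0.31 m = fully open, slid along the case's +y over the covered bay
- door_handle (a point): centre of the door's black pull bar, which stands up from the door: 100 mm along the case's x, 14 mm along its y, 35 mm tall (from 87 to 122 mm above the table); on the shut door it lies at case y -125 mm and moves with the door. Axes as the case
- gas_line: steel pipe 22 mm in diameter, axis 60 mm above the table, along this body's y from -125 to 65 mm on a grey base plate, with a brass ball valve (38 mm in diameter) in it. Origin on the table below the valve's stem
- valve (a joint): ball valve lever, turning about the vertical: 0 rad = shut off, lever across the pipe, pointing along the gas_line's -x; 1.571 = open, lever in line with the pipe, pointing along the gas_line's -y; it grows counterclockwise from above and stays where it is left, with a stop at each end
- valve_pivot (a point): the lever's turning axis, at the lever's mid height, 105 mm above the table; axes as gas_line
- valve_grip (a point): grip point on the lever, 85 mm out from the pivot, mid height. The lever is a flat steel bar with a black sleeve, 18 mm wide and 12 mm high, ending 112 mm from the pivot; its x points from the grip back to the pivot
- tub_a: lidded sample tub of nuts, brown with a white lid, upright round cylinder 60 mm in diameter and 56 mm tall, about 0.16 kg; origin at the centre of its underside, z up. There are two to four tubs; absent ones read None
- tub_b: lidded sample tub of nuts, brown with a white lid, upright round cylinder 60 mm in diameter and 56 mm tall, about 0.16 kg; origin at the centre of its underside, z up. There are two to four tubs; absent ones read None
- tub_c: lidded sample tub of nuts, brown with a white lid, upright round cylinder 60 mm in diameter and 56 mm tall, about 0.16 kg; origin at the centre of its underside, z up. There are two to four tubs; absent ones read None
- tub_d: lidded sample tub of nuts, brown with a white lid, upright round cylinder 60 mm in diameter and 56 mm tall, about 0.16 kg; origin at the centre of its underside, z up. There are two to four tubs; absent ones read None
- bottle: bystander: water bottle, 62 mm in diameter, 200 mm tall, origin under its centre
- big_tub: bystander: large white lidded tub, 124 mm in diameter, 105 mm tall, origin under its centre
Mind the look-alikes: they are no part of the job. What is shaped like the tub_c but red is not meant. Leave any turquoise look-alike of the tub_d alone.

How it is judged (in metres and radians):
On the way, in this order (a step that is already met when the one before it is completed fails the run):
1. the gas is shut off (lever within 0.1 rad of across the pipe) while the door is still shut (value of joint valve below 0.1 rad and value of joint door below 0.012 m), for 0.2 s.
2. the door is slid fully open (beyond 290 mm), the gas still off (value of joint door above 0.29 m and value of joint valve below 0.1 rad), for 0.2 s.
3. all present tubs stand released and upright on the floor of the hatch (linear speed of each of tub_a, tub_b, tub_c, tub_d below 0.03 m/s and x of tub_a in the frame of hatch_floor between -0.06 and 0.06 m and y of tub_a in the frame of hatch_floor between -0.14 and 0.14 m and z of each of tub_a, tub_b, tub_c, tub_d in the frame of hatch_floor below 0.008 m and angle between each of tub_a, tub_b, tub_c, tub_d's own z axis and vertical below 0.12 rad and contact force between the fingers and tub_a below 0.1 N and x of tub_b in the frame of hatch_floor between -0.06 and 0.06 m and y of tub_b in the frame of hatch_floor between -0.14 and 0.14 m and contact force between the fingers and tub_b below 0.1 N and x of tub_c in the frame of hatch_floor between -0.06 and 0.06 m and y of tub_c in the frame of hatch_floor between -0.14 and 0.14 m and contact force between the fingers and tub_c below 0.1 N and x of tub_d in the frame of hatch_floor between -0.06 and 0.06 m and y of tub_d in the frame of hatch_floor between -0.14 and 0.14 m and contact force between the fingers and tub_d below 0.1 N), for 0.3 s.
4. the door is fully shut (within 8 mm), the gas still off (value of joint door below 0.008 m and value of joint valve below 0.1 rad), for 0.2 s.
5. the gas is turned on again (lever within 0.12 rad of in line with the pipe) (value of joint valve above 1.45 rad and value of joint door below 0.008 m), for 0.2 s.
At the end, for the whole second after the job is handed in: Every present tub stands upright (within 0.12 rad) and at rest on the hatch floor inside the case, the door is shut within 8 mm, and the valve lever is in line with the pipe within 0.12 rad (all of step 3 and all of step 5); the robot touches nothing.
It fails at once if the door is more than 15 mm open while the gas is on (lever more than 0.2 rad from across the pipe) (value of joint door above 0.015 m and value of joint valve above 0.2 rad).
It fails at once if the bottle is moved more than 30 mm or tipped (distance of bottle from where it was at the start of the episode above 0.03 m or angle between bottle's own z axis and vertical above 0.4 rad).
It fails at once if the big tub is moved more than 30 mm or tipped (distance of big_tub from where it was at the start of the episode above 0.03 m or angle between big_tub's own z axis and vertical above 0.4 rad).
Of tub_a, tub_b, tub_c, tub_d only 2 to 4 are there at a start; the rules pass over those that are not, and their reading is None.
At some moment in a run one of tub_a, tub_b, tub_c, tub_d may be knocked a few centimetres aside while the robot is not near it.
It also fails if it takes over 210 s, if anything falls off the work surface, if the arm or the gripper's body presses on something with over 40 N, if the wrist force passes 120 N, or if a joint passes its speed limit or range.

## Robot

A 6-joint arm with a two-finger parallel gripper is mounted at the origin on the work surface. World frame = base frame: x ahead of the robot, y to its left, z up, the work surface at z = 0. Lengths are in m, angles in degrees, forces in N, time in s.
With the tool pointing down it reaches from about 0.325 to 0.875 m from the base axis. Payload 4.4 kg.
Tool frame: the origin (TCP) lies at the very end of the fingers, on their centre line; the grasp point (between the pads) lies 19 mm behind it (manip.tcp_to_grasp is the distance from the TCP to the grasp point, in m); z points along the fingers, y is the direction in which the jaws open and shut (so a half turn about z gives the same grasp; the last joint's range is limited). The gripper opens to 85 mm and grips with 20 to 120 N. Pads are 22 mm wide; open, the fingers measure 114 mm over their backs; the gripper's body (76 mm by 85 mm) begins 54 mm behind the grasp point. The pads swing forward as they close: fully open they stand 13 mm farther back than shut.
Start: joints at [-79.899, 11.837, 88.321, -0, 79.842, -8.623], TCP at [0.185, -0.545, 0.231] pointing down, gripper open.
Joint ranges: [-156.59, 156.59], [-49.26, 127.26], [12.9, 141.05], [-63.56, 243.56], [4.71, 150.69], [-161.64, 161.64]. Speed limits (degrees/s): [159.86, 159.86, 180, 180, 180, 180].

## Interface

Orientations are given as a 3x3 rotation matrix whose columns are the frame's x, y, z axes.
In Python, from plant import manip gives the robot as it stands.
- The arm moves only by the shell command python3 -m handwheel 'ROWS' [OPENING]. ROWS is JSON, a list that holds one entry, the list of rows, each a list of 6 numbers: the shift along the tool's x, y, z in cm, then the turn, a rotation vector about the tool's x, y, z in rad. A call has 1 to 12 rows; each row is the pose to reach, as a shift and turn from the pose measured when the call began, along the tool's axes at that moment; what a row does not reach only later rows make up. A row lasts 1/10 s, in which the tool goes at most 50 mm and 8.59 degrees, less where a joint would pass 70% of its speed; a pose out of reach is approached as far as the arm can. A call with a gripper value outside its range is refused whole. OPENING is the finger opening in cm, from 0 to 8.54, set as the call begins (- or left out, the last holds). The fingers move at their own pace and stop on an object; the grip force is fixed at half the most. Time passes only in rows, so rows that repeat a pose let the fingers close. It gives the time, the measured TCP pose, the force and the opening at its end, in the units of the state.
- manip.get_obs(): the state, without advancing time (a new reading comes with each control period).
- manip.get_image(name): name is "scene" or "top" or "wrist"; returns a dict with "frame" (400x640x3 uint8, red, green, blue), "z_map" (400x640 float32, m along the optical axis (not along the pixel's ray), 0 where there is no reading), "fx", "fy", "cx", "cy" (pixels), "rvec" (rotation vector, rad) and "tvec" (3), from world to camera coordinates, as OpenCV has them. Camera axes: x right, y down, z forward; pixel columns grow to the right and rows downward; lengths in m; the calibration is good to about 2 mm. The wrist camera is an equidistant fisheye: a pixel r from the principal point sees the ray r / f radians off the axis. A picture is of the moment at which its call begins.
- manip.finish_job(): hands the job in, once; it reports no verdict.
The state is a dict: "time_s": time; "q": joint angles; "qd": joint speeds; "tau": joint torques, N m; "ee_pos": TCP position; "eef_rot": TCP orientation; "ft_force": force on the tool from outside, world axes, zero at the start; "torque": the same for the moment, N m; "width": finger opening in m.
Only numpy, scipy, OpenCV 4.12 (cv2) and the standard library are available. Lean on these libraries where they do the work, as an engineer would, in place of code of your own. Each camera call takes 0.05 s, during which the arm holds its last target.

## Working session

There is one attempt and no reset: what is moved stays moved. The work goes in short steps, Python scripts to look and compute and a shell command to move; the robot and the scene stay as the last step left them, time stands still between calls to the robot, and variables do not carry over. Pictures are saved under pics/ and viewed, and the job is handed in when it is done.

```bash
ls; mkdir -p pics; python3 - <<'E'
from plant import manip
import cv2
o=manip.get_obs();print(o)
for n in("scene","top","wrist"):
    d=manip.get_image(n);cv2.imwrite(f"pics/{n}0.png",d["frame"][:,:,::-1]);print(n,d["fx"],d["fy"],d["cx"],d["cy"],d["rvec"],d["tvec"])
E
```

```text
pics
{'time_s': 0.0, 'q': array([-7.98983627e+01,  1.18868012e+01,  8.84068946e+01, -5.11837659e-04,
        7.98407751e+01, -8.62226124e+00]), 'qd': array([-0.06357959,  0.11392424,  0.07222007,  0.02557377,  0.02635712,
        0.09222361]), 'tau': array([ 1.05192175e-03, -3.83030069e+01, -2.91595781e+01, -5.35849722e-05,
        1.04842486e-02, -2.12168096e-06]), 'ee_pos': array([ 0.1844366 , -0.5438031 ,  0.23008313]), 'eef_rot': array([[ 9.47076028e-01,  3.21009067e-01, -4.20301255e-04],
       [ 3.21009158e-01, -9.47073275e-01,  2.30903359e-03],
       [ 3.43164633e-04, -2.32175092e-03, -9.99997246e-01]]), 'ft_force': array([-0.00298321, -0.12624233, -0.17359458]), 'torque': array([ 0.05621176, -0.04142916,  0.01899054]), 'width': 0.08532688763852402}
scene 497.54838440712683 497.54838440712683 319.0038858628792 196.43232664849262 [ 2.24440761  1.093862   -0.36712408] [-0.28842546 -0.29381848  1.72331695]
top 394.59446842589597 394.59446842589597 324.8072211457334 197.47883505790935 [ 2.15320027 -2.15084742  0.11540757] [-0.06146883  0.5696135   1.15755847]
wrist 309.70691628693146 309.70691628693146 315.9290561386888 199.018619458312 [-2.37653094  1.70287336  0.22224814] [-0.57385447 -0.03360583  0.37658985]
```

View pics/scene0.png

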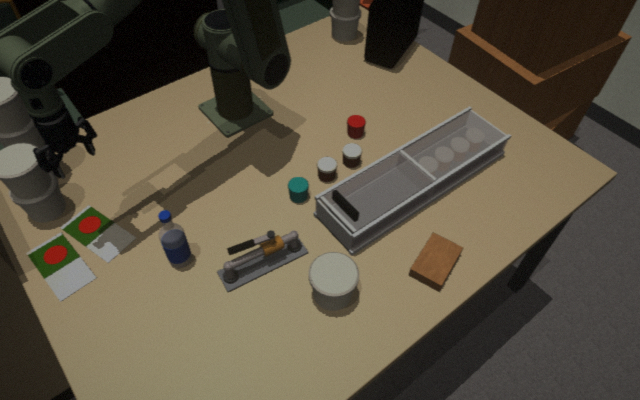

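View pics/top0.png

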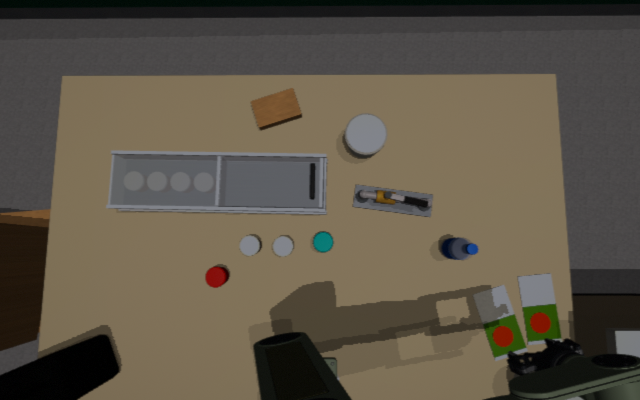

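View pics/wrist0.png

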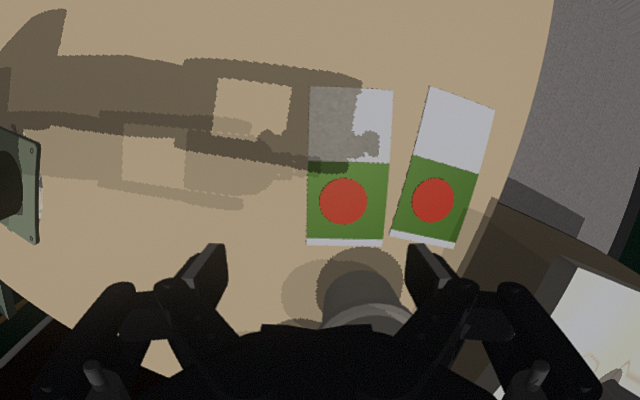

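Top view: case at (108–328, 150–214), with the handle at (312,181). The valve is at (385,198), with its lever to (428,203). There are two white-lidded tubs at (250,245) and (283,246). Turquoise is at (323,242), red at (216,277), the bottle at (460,248) and the big tub at (365,134).

```bash
cat > h.py <<'E'
from plant import manip
import cv2, numpy as np
def cam(d):
    R=cv2.Rodrigues(np.array(d["rvec"],float))[0]; t=np.array(d["tvec"],float); return R,t
def ray(d,u,v,fish=False):
    R,t=cam(d)
    x=(u-d["cx"])/d["fx"];y=(v-d["cy"])/d["fy"]
    if fish:
        r=np.hypot(x,y); s=np.sin(r)/max(r,1e-9); c=np.array([x*s,y*s,np.cos(r)])
    else: c=np.array([x,y,1.])
    return -R.T@t, R.T@c
def onz(d,u,v,z,fish=False):
    o,r=ray(d,u,v,fish); return o+r*(z-o[2])/r[2]
def pts(d):
    h,w=d["z_map"].shape; u,v=np.meshgrid(np.arange(w),np.arange(h)); Z=d["z_map"]
    c=np.stack([(u-d["cx"])/d["fx"]*Z,(v-d["cy"])/d["fy"]*Z,Z],-1)
    R,t=cam(d); return (c-t)@R
def proj(d,p):
    R,t=cam(d); c=R@np.array(p)+t; return d["fx"]*c[0]/c[2]+d["cx"], d["fy"]*c[1]/c[2]+d["cy"]
def circ(d,mask):
    cs,_=cv2.findContours(mask.astype(np.uint8),cv2.RETR_EXTERNAL,cv2.CHAIN_APPROX_NONE)
    return [(cv2.contourArea(c),cv2.minEnclosingCircle(c)) for c in cs if cv2.contourArea(c)>60]
E
python3 - <<'E'
from h import *
for n in("top","scene"):
    d=manip.get_image(n);P=pts(d);f=d["frame"];hsv=cv2.cvtColor(f,cv2.COLOR_RGB2HSV)
    Z=P[...,2]
    print(n)
    if n=="top":
        for nm,(u,v) in dict(t1=(250,245),t2=(283,246),tq=(323,242),red=(216,277),big=(365,134),bot=(472,249),handle=(312,181),lev=(415,200),tabl=(300,340),door=(260,185)).items(): print(nm,P[v,u].round(3))
    for lo,hi,nm in((.045,.066,'tubs'),(.095,.115,'105'),(.116,.13,'handle'),(.19,.21,'bottle')):
        m=(Z>lo)&(Z<hi)&(d["z_map"]>0)&(np.abs(P[...,1])<.7)&(P[...,0]>.3)
        cs,_=cv2.findContours(m.astype(np.uint8),cv2.RETR_EXTERNAL,cv2.CHAIN_APPROX_NONE)
        for c in cs:
            if cv2.contourArea(c)<25: continue
            k=np.zeros(m.shape,np.uint8);cv2.drawContours(k,[c],-1,1,-1);k=(k>0)&m
            q=P[k];mn=(q.max(0)+q.min(0))/2;e=np.ptp(q,axis=0)
            print(nm,'px',c[:,0].mean(0).round(),'mid',mn.round(3),'mean',q.mean(0).round(3),'ext',e.round(3),f[k].mean(0).round())
E
```

```text
top
t1 [0.427 0.157 0.058]
t2 [0.424 0.061 0.058]
tq [ 0.436 -0.056  0.061]
red [0.334 0.255 0.054]
big [ 0.746 -0.178  0.107]
bot [ 0.418 -0.437  0.202]
handle [ 0.606 -0.026  0.12 ]
lev [ 0.553 -0.315  0.115]
tabl [ 0.223 -0.012  0.334]
door [0.6   0.127 0.087]
tubs px [215. 277.] mid [0.336 0.258 0.055] mean [0.335 0.257 0.056] ext [0.06  0.059 0.017] [127.  19.  14.]
tubs px [282. 246.] mid [0.424 0.064 0.057] mean [0.424 0.063 0.057] ext [0.058 0.059 0.015] [128. 129. 132.]
tubs px [249. 245.] mid [0.427 0.161 0.055] mean [0.426 0.161 0.056] ext [0.058 0.059 0.018] [127. 128. 131.]
tubs px [322. 242.] mid [ 0.436 -0.055  0.057] mean [ 0.437 -0.055  0.056] ext [0.058 0.056 0.013] [ 13. 115. 110.]
105 px [451. 248.] mid [ 0.42  -0.417  0.105] mean [ 0.421 -0.413  0.103] ext [0.056 0.02  0.02 ] [19. 27. 44.]
105 px [406. 199.] mid [ 0.555 -0.289  0.106] mean [ 0.554 -0.297  0.11 ] ext [0.038 0.119 0.017] [51. 48. 47.]
105 px [365. 134.] mid [ 0.749 -0.178  0.104] mean [ 0.747 -0.179  0.105] ext [0.124 0.122 0.017] [126. 127. 131.]
handle px [457. 249.] mid [ 0.418 -0.431  0.123] me
[... 1518 characters left out ...]
 ] [60. 55. 47.]
105 px [175. 244.] mid [ 0.432 -0.438  0.105] mean [ 0.44  -0.444  0.105] ext [0.036 0.061 0.02 ] [43. 45. 53.]
105 px [345. 208.] mid [ 0.609 -0.028  0.105] mean [ 0.612 -0.03   0.105] ext [0.097 0.012 0.02 ] [25. 23. 19.]
handle px [271. 234.] mid [ 0.567 -0.239  0.119] mean [ 0.568 -0.24   0.119] ext [0.019 0.019 0.006] [55. 54. 49.]
handle px [174. 239.] mid [ 0.431 -0.438  0.123] mean [ 0.438 -0.442  0.124] ext [0.035 0.06  0.013] [60. 61. 65.]
handle px [346. 203.] mid [ 0.607 -0.025  0.123] mean [ 0.61  -0.026  0.123] ext [0.101 0.019 0.014] [35. 33. 30.]
bottle px [165. 216.] mid [ 0.416 -0.437  0.198] mean [ 0.419 -0.438  0.2  ] ext [0.034 0.028 0.015] [33. 49. 94.]
```

```bash
python3 - <<'E'
from h import *
for n in("top","scene"):
    d=manip.get_image(n);P=pts(d);Z=P[...,2];X=P[...,0];Y=P[...,1]
    def an(m,nm):
        q=P[m][:,:2]; r=cv2.minAreaRect(q.astype(np.float32)); print(n,nm,m.sum(),r)
    ok=(d["z_map"]>0)
    an(ok&(X>.5)&(X<.72)&(Y>-.08)&(Y<.65)&(Z>.078)&(Z<.093),'case')
    an(ok&(X>.5)&(X<.72)&(Y>-.08)&(Y<.05)&(Z>.115)&(Z<.128),'handle')
    an(ok&(X>.5)&(X<.62)&(Y>-.37)&(Y<-.262)&(Z>.09)&(Z<.116),'lever')
    m=ok&(X>.48)&(X<.64)&(Y>-.40)&(Y<-.13)&(Z>.003)&(Z<.03); an(m,'plate')
    m=ok&(X>.5)&(X<.62)&(Y>-.27)&(Y<-.21)&(Z>.085)&(Z<.13)
    an(m,'stem'); print(Z[m].max())
    f=d["frame"]
    c=f[90:200 if n=='top' else 300]
    y0,y1,x0,x1=(170,230,340,450) if n=='top' else (220,295,205,320)
    cv2.imwrite(f"pics/v_{n}.png",cv2.resize(f[y0:y1,x0:x1,::-1],None,fx=6,fy=6))
E
```

```text
top case 11742 ((0.6132482886314392, 0.2550797760486603), (0.6359150409698486, 0.17161446809768677), 89.08910369873047)
top handle 172 ((0.6076852083206177, -0.02433999627828598), (0.014066174626350403, 0.09904170781373978), 87.06743621826172)
top lever 209 ((0.5525699257850647, -0.30555084347724915), (0.0914011299610138, 0.018028387799859047), 77.50447845458984)
top plate 1581 ((0.5599663853645325, -0.2655791640281677), (0.2675132155418396, 0.15551474690437317), 89.93941497802734)
top stem 96 ((0.5663767457008362, -0.2490023523569107), (0.04211434721946716, 0.020184598863124847), 80.77885437011719)
0.1206463919553374
scene case 8863 ((0.6115750670433044, 0.2550729215145111), (0.6421682834625244, 0.176735982298851), 89.09992218017578)
scene handle 201 ((0.6062937378883362, -0.023861512541770935), (0.017676517367362976, 0.10027114301919937), 87.70048522949219)
scene lever 265 ((0.5518575310707092, -0.30586427450180054), (0.0915343165397644, 0.020872004330158234), 78.80189514160156)
scene plate 2157 ((0.5601499080657959, -0.2650723457336426), (0.1598685383796692, 0.2696378827095032), 0.1343446671962738)
scene stem 144 ((0.5649080872535706, -0.2498837113380432), (0.04179234430193901, 0.023266293108463287), 81.6571044921875)
0.12310639567976801
```

View pics/v_top.png

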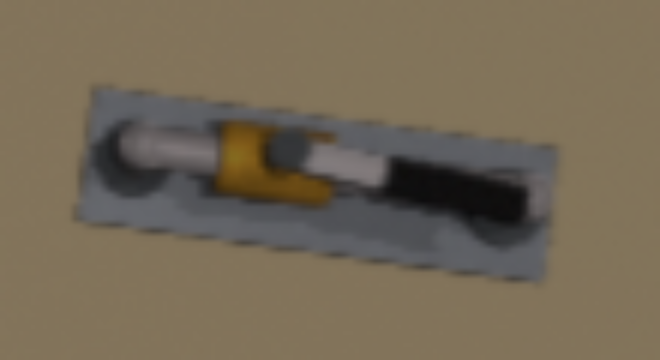

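View pics/v_scene.png

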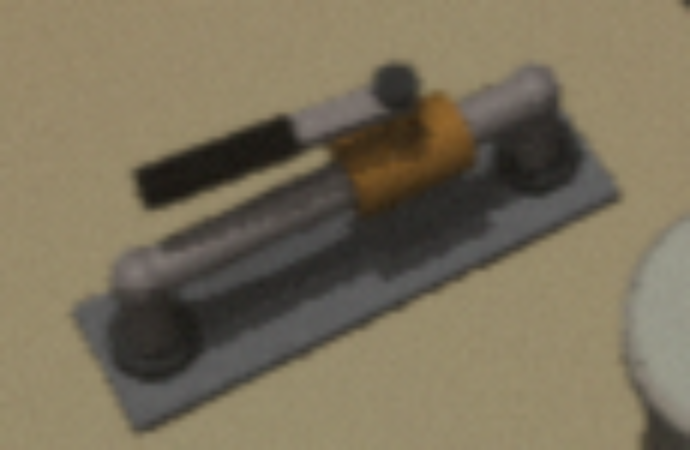

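```bash
cat >> h.py <<'E'
from scipy.spatial.transform import Rotation as Ro
def goal(x,y,z,yaw,o=None):
    """shift (cm) and rotvec to reach TCP x,y,z, tool down, tool x at yaw deg"""
    o=o or manip.get_obs(); R=np.array(o["eef_rot"]);c,s=np.cos(np.radians(yaw)),np.sin(np.radians(yaw))
    T=np.array([[c,s,0],[s,-c,0],[0,0,-1.]])
    d=R.T@(np.array([x,y,z])-o["ee_pos"])*100; w=Ro.from_matrix(R.T@T).as_rotvec()
    return d.round(2).tolist()+w.round(3).tolist()
def st():
    o=manip.get_obs();R=o["eef_rot"];print('t',round(o["time_s"],2),'p',o["ee_pos"].round(4),'yaw',np.degrees(np.arctan2(R[1,0],R[0,0])).round(1),'z',R[:,2].round(3),'F',o["ft_force"].round(1),'w',round(o["width"],4))
E
python3 - <<'E'
from h import *
d=manip.get_image("top");P=pts(d)
# plate edges
f=d["frame"];X,Y,Z=P[...,0],P[...,1],P[...,2]
hsv=cv2.cvtColor(f,cv2.COLOR_RGB2HSV)
g=np.zeros(f.shape[:2],np.uint8)
reg=np.s_[175:225,345:440]
s=hsv[reg][...,1].astype(int);h=hsv[reg][...,0].astype(int)
m=((h>80)|(s<60)).astype(np.uint8)
cs,_=cv2.findContours(m,cv2.RETR_EXTERNAL,cv2.CHAIN_APPROX_NONE);c=max(cs,key=cv2.contourArea)
r=cv2.minAreaRect(c);b=cv2.boxPoints(r)+[345,175];print(r)
for p in b: print(p,onz(d,*p,0.01).round(4))
bp=np.array([onz(d,*p,0.01) for p in b]);print(bp.mean(0))
print('stem',onz(d,388.3,195,.122), 'sleeve end mid',onz(d,340+525/6,170+203/6,.111),'sleeve start',onz(d,340+387/6,170+172/6,.111))
print(goal(.185,-.545,.36,78)); print(goal(.552,-.318,.36,78))
E
```

```text
((47.71783447265625, 25.344451904296875), (78.9510726928711, 22.986085891723633), 7.495856761932373)
[352.08032227 206.5895195 ] [ 0.5445 -0.1443  0.01  ]
[355.07896423 183.79986382] [ 0.6153 -0.154   0.01  ]
[433.35534668 194.09938431] [ 0.5832 -0.3941  0.01  ]
[430.35670471 216.88903809] [ 0.513  -0.3828  0.01  ]
[ 0.56398174 -0.26879321  0.01      ]
stem [ 0.56597486 -0.2393741   0.122     ] sleeve end mid [ 0.54239405 -0.35039344  0.111     ] sleeve start [ 0.55698786 -0.28631478  0.111     ]
[0.03, 0.06, -12.89, -0.0, -0.0, -1.035]
[42.07, -9.66, -12.88, -0.0, -0.0, -1.035]
```

```bash
python3 -m handwheel '[[[0,0,-5,0,0,0],[0,0,-10,0,0,-0.1],[0,0,-13,0,0,-0.2],[4,-1,-13,0,0,-0.35],[8,-2,-13,0,0,-0.5],[12,-3,-13,0,0,-0.65],[17,-4,-13,0,0,-0.8],[22,-5,-13,0,0,-0.9],[27,-6,-13,0,0,-1.035],[32,-7.5,-13,0,0,-1.035],[37,-8.5,-13,0,0,-1.035],[42,-9.7,-13,0,0,-1.035]]]' 6
python3 -c "
from h import *
st();print(goal(.549,-.321,.20,78));print(goal(.549,-.321,.09,78))
for n in('wrist','top','scene'):
    d=manip.get_image(n);cv2.imwrite(f'pics/{n}1.png',d['frame'][:,:,::-1])
"
```

```text
time_s: 1.6
ee_pos: [0.5464, -0.3205, 0.3613]
eef_rot: [[0.207, 0.978, 0.0], [0.978, -0.207, -0.0], [-0.0, 0.0, -1.0]]
ft_force: [0.3, -0.7, -0.2]
width: 0.0601
t 1.6 p [ 0.5464 -0.3205  0.3613] yaw 78.0 z [ 0. -0. -1.] F [ 0.3 -0.7 -0.2] w 0.0601
[0.0, 0.26, 16.13, 0.0, 0.0, 0.0]
[0.01, 0.26, 27.13, 0.0, 0.0, 0.0]
```

View pics/wrist1.png

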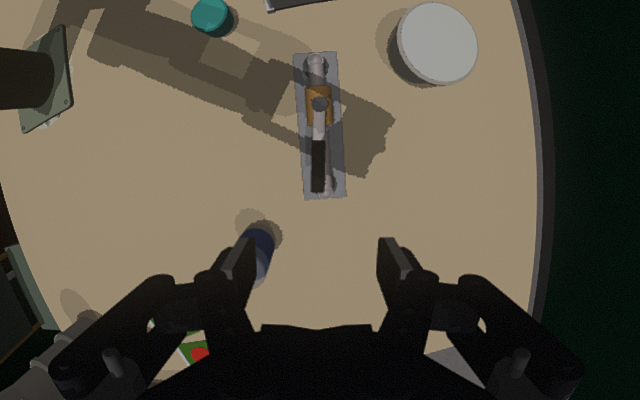

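View pics/top1.png

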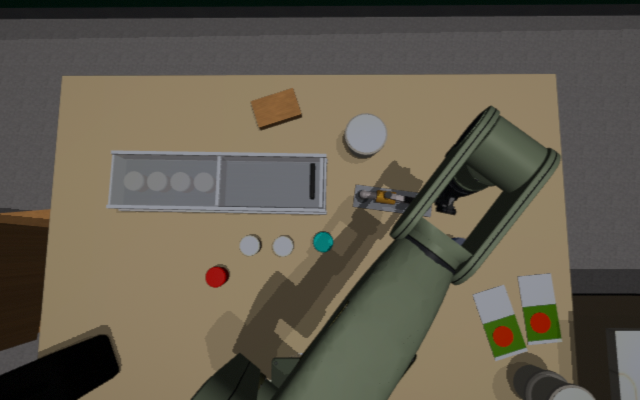

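View pics/scene1.png

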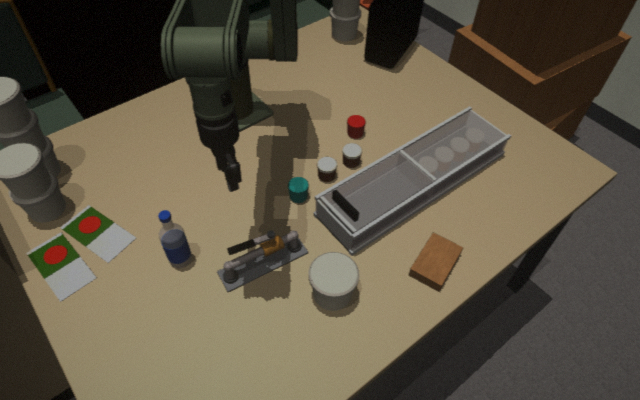

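The top and scene views show the whole table with only two white-lidded tubs, so two are present. Descending onto the lever now.

```bash
python3 -m handwheel '[[[0,0.26,5,0,0,0],[0,0.26,10,0,0,0],[0,0.26,15,0,0,0],[0,0.26,19,0,0,0],[0,0.26,22,0,0,0],[0,0.26,24.5,0,0,0],[0,0.26,26.5,0,0,0],[0,0.26,27.1,0,0,0],[0,0.26,27.1,0,0,0],[0,0.26,27.1,0,0,0]]]' 6
python3 -c "
from h import *
st()
d=manip.get_image('wrist');cv2.imwrite('pics/w2.png',d['frame'][:,:,::-1])
"
```

```text
time_s: 2.75
ee_pos: [0.5497, -0.3207, 0.0908]
eef_rot: [[0.203, 0.979, 0.001], [0.979, -0.203, -0.0], [-0.0, 0.001, -1.0]]
ft_force: [0.2, 0.3, 0.5]
width: 0.0602
t 2.75 p [ 0.5497 -0.3207  0.0908] yaw 78.3 z [ 0.001 -0.    -1.   ] F [0.2 0.3 0.5] w 0.0602
```

View pics/w2.png

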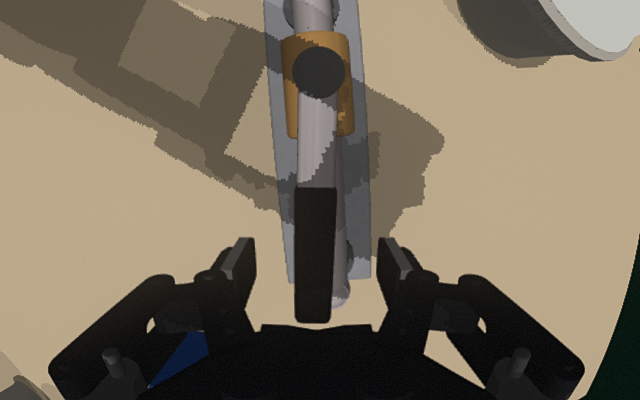

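```bash
python3 -m handwheel '[[[0,0,0,0,0,0],[0,0,0,0,0,0],[0,0,0,0,0,0],[0,0,0,0,0,0],[0.04,-0.83,0,0,0,0.1],[0.17,-1.65,0,0,0,0.2],[0.37,-2.46,0,0,0,0.3],[0.66,-3.24,0,0,0,0.4],[1.02,-3.99,0,0,0,0.5],[1.45,-4.7,0,0,0,0.6],[1.96,-5.37,0,0,0,0.7],[1.96,-5.37,0,0,0,0.7]]]' 1
python3 -c "
from h import *
st()
d=manip.get_image('wrist');cv2.imwrite('pics/w3.png',d['frame'][:,:,::-1])
"
```

```text
time_s: 4.0
ee_pos: [0.5016, -0.2907, 0.0924]
eef_rot: [[0.786, 0.618, 0.003], [0.618, -0.786, -0.002], [0.001, 0.004, -1.0]]
ft_force: [-1.6, -0.3, 5.5]
width: 0.0145
t 4.0 p [ 0.5016 -0.2907  0.0924] yaw 38.1 z [ 0.003 -0.002 -1.   ] F [-1.6 -0.3  5.5] w 0.0145
```

View pics/w3.png

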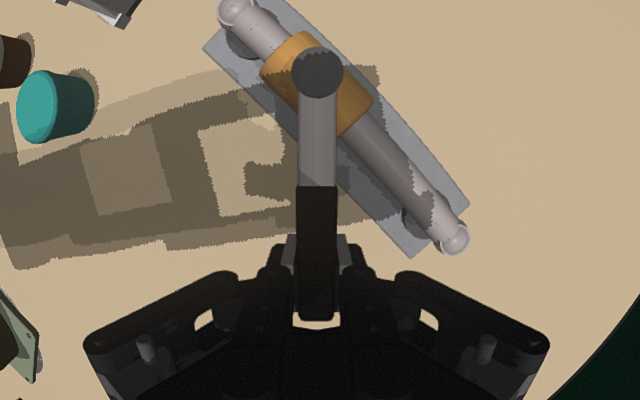

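```bash
python3 -m handwheel '[[[0.04,-0.82,0,0,0,0.1],[0.16,-1.64,0,0,0,0.2],[0.37,-2.44,0,0,0,0.3],[0.65,-3.22,0,0,0,0.4],[1.01,-3.96,0,0,0,0.5],[1.44,-4.66,0,0,0,0.6],[1.94,-5.32,0,0,0,0.7],[2.5,-5.93,0,0,0,0.8],[2.75,-6.15,0,0,0,0.84],[2.75,-6.15,0,0,0,0.84]]]' 1
python3 -c "
from h import *
st()
d=manip.get_image('wrist');cv2.imwrite('pics/w4.png',d['frame'][:,:,::-1])
"
```

```text
time_s: 5.05
ee_pos: [0.4849, -0.2284, 0.0924]
eef_rot: [[0.986, -0.166, 0.001], [-0.166, -0.986, -0.009], [0.003, 0.009, -1.0]]
ft_force: [-3.1, -7.1, 0.8]
width: 0.0145
t 5.05 p [ 0.4849 -0.2284  0.0924] yaw -9.6 z [ 0.001 -0.009 -1.   ] F [-3.1 -7.1  0.8] w 0.0145
```

View pics/w4.png

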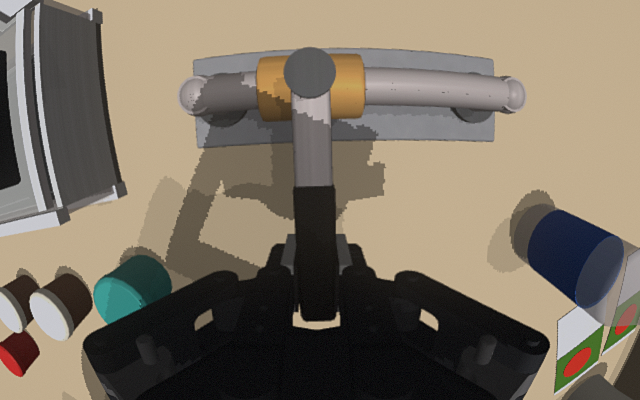

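```bash
python3 -m handwheel '[[[0,-0.3,0,0,0,0.02],[0,-0.3,0,0,0,0.02],[0,-0.3,0,0,0,0.02]]]' 1
python3 -m handwheel '[[[0,0,0,0,0,0],[0,0,0,0,0,0],[0,0,0,0,0,0],[0,0,-3,0,0,0],[0,0,-8,0,0,0],[0,0,-13,0,0,0],[0,0,-13,0,0,0]]]' 6
python3 -c "
from h import *
st()
d=manip.get_image('top');cv2.imwrite('pics/t5.png',cv2.resize(d['frame'][150:260,270:450,::-1],None,fx=4,fy=4))
d=manip.get_image('wrist');cv2.imwrite('pics/w5.png',d['frame'][:,:,::-1])
print(goal(.608,-.0275,.2,-.9)); print(goal(.608,-.0275,.103,-.9))
"
```

```text
time_s: 5.4
ee_pos: [0.4849, -0.2284, 0.0925]
eef_rot: [[0.984, -0.18, -0.0], [-0.18, -0.984, -0.015], [0.002, 0.015, -1.0]]
ft_force: [-2.1, -8.0, -0.8]
width: 0.0145
time_s: 6.1
ee_pos: [0.4896, -0.2291, 0.2314]
eef_rot: [[0.984, -0.179, 0.014], [-0.179, -0.984, -0.024], [0.018, 0.021, -1.0]]
ft_force: [0.3, -0.9, 1.1]
width: 0.0602
t 6.1 p [ 0.4896 -0.2291  0.2314] yaw -10.3 z [ 0.014 -0.024 -1.   ] F [ 0.3 -0.9  1.1] w 0.0602
[8.42, -21.83, 2.14, 0.016, -0.005, -0.165]
[8.36, -21.98, 11.84, 0.016, -0.005, -0.165]
```

View pics/w5.png

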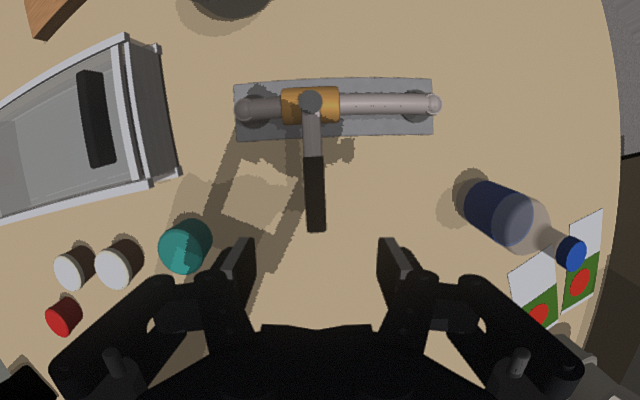

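View pics/t5.png

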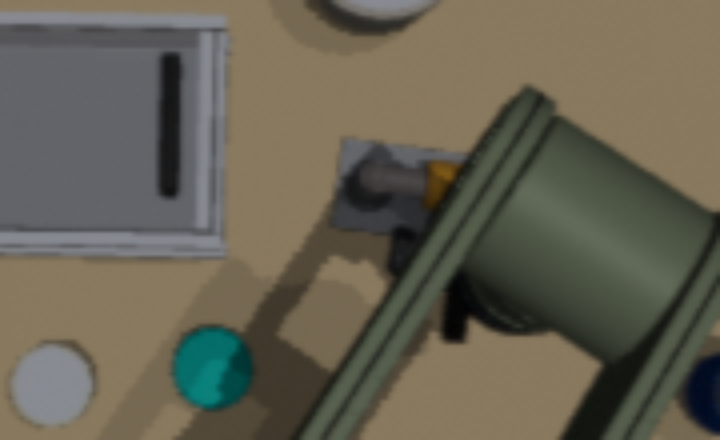

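Lever is across the pipe: in the wrist view it runs (311,102)→(316,228), perpendicular to the pipe (247,110)–(435,103). Next, the door handle.

```bash
python3 -m handwheel '[[[2,-5,0,0,0,-0.08],[4,-10,0,0,0,-0.165],[6,-15,0,0.016,-0.005,-0.165],[8,-20,0,0.016,-0.005,-0.165],[8.4,-21.8,2,0.016,-0.005,-0.165],[8.4,-21.9,5,0.016,-0.005,-0.165],[8.4,-22,8,0.016,-0.005,-0.165],[8.4,-22,10,0.016,-0.005,-0.165],[8.4,-22,11,0.016,-0.005,-0.165],[8.4,-22,11,0.016,-0.005,-0.165]]]' 5
python3 -c "
from h import *
st()
d=manip.get_image('wrist');cv2.imwrite('pics/w6.png',d['frame'][:,:,::-1])
print(goal(.608,-.0275,.1,-.9))
"
```

```text
time_s: 7.2
ee_pos: [0.6057, -0.0267, 0.1078]
eef_rot: [[1.0, -0.015, -0.007], [-0.015, -1.0, 0.001], [-0.007, -0.001, -1.0]]
ft_force: [-0.1, 0.0, -0.1]
width: 0.0498
t 7.2 p [ 0.6057 -0.0267  0.1078] yaw -0.9 z [-0.007  0.001 -1.   ] F [-0.1  0.  -0.1] w 0.0498
[0.08, 0.04, 0.98, -0.0, 0.003, 0.0]
```

View pics/w6.png

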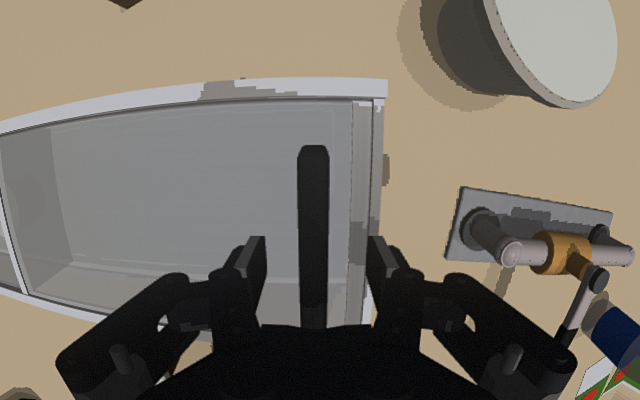

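```bash
python3 -m handwheel '[[[0.1,0,0.6,0,0,0],[0.1,0,0.6,0,0,0],[0.1,0,0.6,0,0,0],[0.1,0,0.6,0,0,0],[0.1,-1,0.6,0,0,0],[0.1,-3,0.6,0,0,0],[0.1,-6,0.6,0,0,0],[0.1,-9,0.6,0,0,0],[0.1,-12,0.6,0,0,0],[0.1,-15,0.6,0,0,0],[0.1,-18,0.6,0,0,0],[0.1,-18,0.6,0,0,0]]]' 0.8
python3 -c "
from h import *
st()"
```

```text
time_s: 8.45
ee_pos: [0.6116, 0.1576, 0.1046]
eef_rot: [[1.0, -0.012, -0.0], [-0.012, -1.0, 0.003], [-0.0, -0.003, -1.0]]
ft_force: [0.6, 1.4, 0.8]
width: 0.0124
t 8.45 p [0.6116 0.1576 0.1046] yaw -0.7 z [-0.     0.003 -1.   ] F [0.6 1.4 0.8] w 0.0124
```

```bash
python3 -m handwheel '[[[0,-3,0,0,0,0],[0,-6,0,0,0,0],[0,-9,0,0,0,0],[0,-11,0,0,0,0],[0,-12.5,0,0,0,0],[0,-13,0,0,0,0],[0,-13,0,0,0,0],[0,-13,0,0,0,0]]]' 0.8
python3 -c "
from h import *
st()
d=manip.get_image('top');cv2.imwrite('pics/t7.png',d['frame'][:,:,::-1])"
```

```text
time_s: 9.25
ee_pos: [0.6136, 0.2812, 0.1047]
eef_rot: [[1.0, -0.014, -0.002], [-0.014, -1.0, -0.008], [-0.002, 0.008, -1.0]]
ft_force: [1.3, -15.3, 0.4]
width: 0.0124
t 9.25 p [0.6136 0.2812 0.1047] yaw -0.8 z [-0.002 -0.008 -1.   ] F [  1.3 -15.3   0.4] w 0.0124
```

View pics/t7.png

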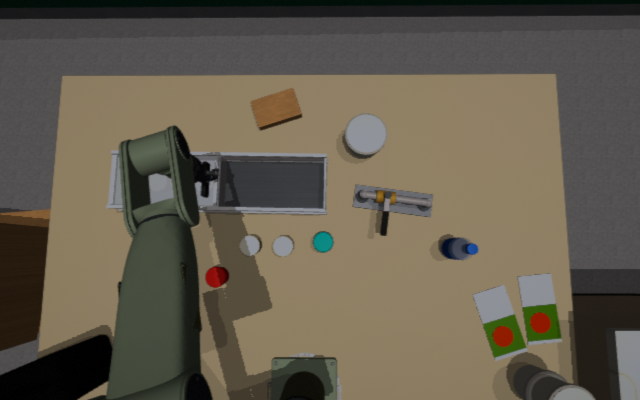

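```bash
python3 -m handwheel '[[[0,0.15,0,0,0,0],[0,0.15,0,0,0,0],[0,0.15,0,0,0,0],[0,0.15,-3,0,0,0],[0,0.15,-8,0,0,0],[-4,3,-11,0,0,0],[-8,6,-11,0,0,0],[-11,9,-11,0,0,0],[-11,9,-11,0,0,0]]]' 5
python3 - <<'E'
from h import *
st()
for n in("top","scene"):
    d=manip.get_image(n);cv2.imwrite(f"pics/{n}8.png",d["frame"][:,:,::-1]);P=pts(d);f=d["frame"];Z=P[...,2]
    for lo,hi,nm in((.045,.066,'tubs'),(.11,.13,'h')):
        m=(Z>lo)&(Z<hi)&(d["z_map"]>0)&(np.abs(P[...,1])<.7)&(P[...,0]>.3)
        cs,_=cv2.findContours(m.astype(np.uint8),cv2.RETR_EXTERNAL,cv2.CHAIN_APPROX_NONE)
        for c in cs:
            if cv2.contourArea(c)<40: continue
            k=np.zeros(m.shape,np.uint8);cv2.drawContours(k,[c],-1,1,-1);k=(k>0)&m
            q=P[k];mn=(q.max(0)+q.min(0))/2;e=np.ptp(q,axis=0)
            print(n,nm,'px',c[:,0].mean(0).round(),'mid',mn.round(3),'ext',e.round(3),f[k].mean(0).round())
print(goal(.426,.160,.12,-.9),goal(.426,.160,.022,-.9))
E
```

```text
time_s: 10.2
ee_pos: [0.4955, 0.1914, 0.2134]
eef_rot: [[1.0, -0.014, -0.01], [-0.014, -1.0, -0.009], [-0.01, 0.009, -1.0]]
ft_force: [0.1, -0.4, -0.0]
width: 0.0501
t 10.2 p [0.4955 0.1914 0.2134] yaw -0.8 z [-0.01  -0.009 -1.   ] F [ 0.1 -0.4 -0. ] w 0.0501
top tubs px [282. 246.] mid [0.424 0.064 0.056] ext [0.058 0.059 0.017] [138. 139. 142.]
top tubs px [249. 245.] mid [0.427 0.162 0.054] ext [0.058 0.059 0.016] [112. 109. 102.]
top tubs px [322. 242.] mid [ 0.436 -0.055  0.055] ext [0.058 0.056 0.016] [ 15. 124. 119.]
top tubs px [257. 164.] mid [0.625 0.098 0.056] ext [0.129 0.307 0.021] [56. 53. 54.]
top h px [457. 248.] mid [ 0.418 -0.429  0.12 ] ext [0.057 0.045 0.019] [51. 55. 67.]
top h px [385. 212.] mid [ 0.517 -0.232  0.115] ext [0.123 0.032 0.011] [58. 54. 53.]
top h px [205. 169.] mid [0.64 0.28 0.12] ext [0.048 0.014 0.019] [27. 28. 28.]
scene tubs px [332. 298.] mid [ 0.765 -0.196  0.055] ext [0.074 0.075 0.021] [67. 63. 54.]
scene tubs px [178. 255.] mid [ 0.431 -0.439  0.056] ext [0.039 0.06  0.021] [30. 33. 46.]
scene tubs px [254. 258.] mid [ 0.568 -0.294  0.05
[... 226 characters left out ...]
scene tubs px [379. 177.] mid [0.6   0.106 0.055] ext [0.145 0.297 0.021] [71. 64. 56.]
scene tubs px [352. 151.] mid [0.424 0.161 0.055] ext [0.066 0.063 0.019] [103.  99.  87.]
scene tubs px [410. 199.] mid [0.612 0.253 0.056] ext [0.174 0.64  0.021] [55. 51. 49.]
scene tubs px [356. 122.] mid [0.336 0.258 0.055] ext [0.062 0.061 0.02 ] [109.  29.  23.]
scene h px [174. 239.] mid [ 0.431 -0.438  0.12 ] ext [0.039 0.061 0.02 ] [59. 60. 63.]
scene h px [262. 221.] mid [ 0.515 -0.232  0.115] ext [0.122 0.034 0.01 ] [65. 60. 52.]
scene h px [427. 154.] mid [0.612 0.28  0.12 ] ext [0.102 0.02  0.019] [31. 29. 26.]
[-7.51, 3.43, 9.62, 0.006, 0.001, 0.002] [-7.5, 3.36, 19.42, 0.006, 0.001, 0.002]
```

View pics/scene8.png

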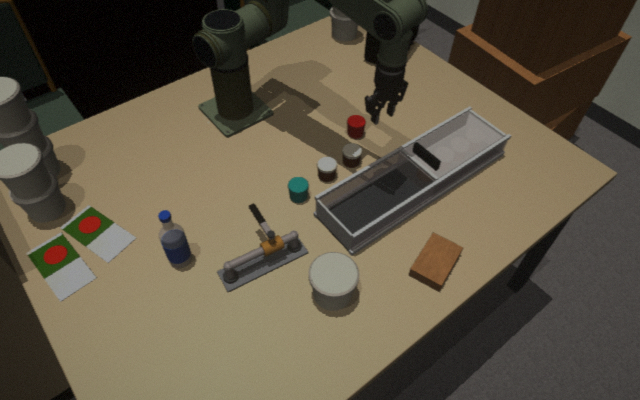

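View pics/top8.png

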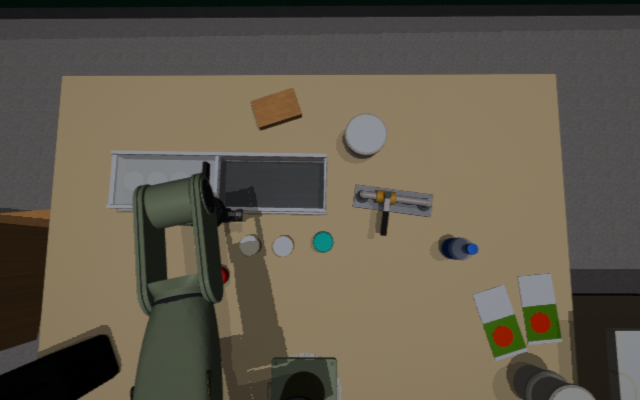

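Door open (handle at y 0.28, about 305 mm travel), lever across, tubs unmoved. Picking tub 1.

```bash
python3 -m handwheel '[[[-4,2,1,0,0,0],[-7.5,3.4,3,0.006,0,0],[-7.5,3.4,7,0.006,0,0],[-7.5,3.4,11,0.006,0,0],[-7.5,3.4,14,0.006,0,0],[-7.5,3.35,16.5,0.006,0,0],[-7.5,3.35,18.5,0.006,0,0],[-7.5,3.35,19.4,0.006,0,0],[-7.5,3.35,19.4,0.006,0,0],[-7.5,3.35,19.4,0.006,0,0]]]' 7.6
python3 -c "
from h import *
st()
d=manip.get_image('wrist');cv2.imwrite('pics/w9.png',d['frame'][:,:,::-1])"
```

```text
time_s: 11.3
ee_pos: [0.4276, 0.1608, 0.023]
eef_rot: [[1.0, -0.013, 0.001], [-0.013, -1.0, 0.0], [0.001, -0.0, -1.0]]
ft_force: [-0.5, 0.0, 0.4]
width: 0.076
t 11.3 p [0.4276 0.1608 0.023 ] yaw -0.8 z [ 0.001  0.    -1.   ] F [-0.5  0.   0.4] w 0.076
```

View pics/w9.png

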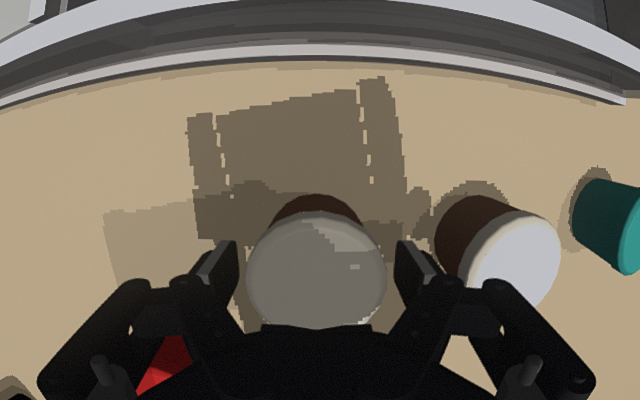

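```bash
python3 -m handwheel '[[[0,0,0,0,0,0],[0,0,0,0,0,0],[0,0,0,0,0,0],[0,0,0,0,0,0],[0,0,-2,0,0,0],[0,0,-5,0,0,0],[0,0,-9,0,0,0],[0,0,-13,0,0,0],[0,0,-16,0,0,0],[0,0,-16,0,0,0]]]' 5
python3 -c "
from h import *
st();print(goal(.611,.1575,.18,-.9),goal(.611,.1575,.031,-.9))"
```

```text
time_s: 12.35
ee_pos: [0.4311, 0.1613, 0.1886]
eef_rot: [[1.0, -0.013, 0.013], [-0.013, -1.0, 0.002], [0.013, -0.002, -1.0]]
ft_force: [0.6, 0.1, -2.0]
width: 0.0582
t 12.35 p [0.4311 0.1613 0.1886] yaw -0.8 z [ 0.013  0.002 -1.   ] F [ 0.6  0.1 -2. ] w 0.0582
[17.98, 0.15, 1.09, -0.002, -0.013, 0.002] [17.79, 0.18, 15.99, -0.002, -0.013, 0.002]
```

```bash
python3 -m handwheel '[[[4,0,0,0,0,0],[8,0,0,0,0,0],[12,0,0,0,0,0],[16,0.1,0,0,-0.01,0],[18,0.15,0,0,-0.013,0],[18,0.15,1,0,-0.013,0],[17.9,0.15,4,0,-0.013,0],[17.8,0.17,7,0,-0.013,0],[17.8,0.18,10,0,-0.013,0],[17.8,0.18,13,0,-0.013,0],[17.8,0.18,14.6,0,-0.013,0],[17.8,0.18,14.6,0,-0.013,0]]]' 5
python3 -c "
from h import *
st()"
```

```text
time_s: 13.55
ee_pos: [0.6062, 0.1571, 0.0404]
eef_rot: [[1.0, -0.013, -0.01], [-0.013, -1.0, 0.001], [-0.01, -0.001, -1.0]]
ft_force: [-0.8, -0.2, -2.6]
width: 0.0582
t 13.55 p [0.6062 0.1571 0.0404] yaw -0.8 z [-0.01   0.001 -1.   ] F [-0.8 -0.2 -2.6] w 0.0582
```

```bash
python3 -m handwheel '[[[0.3,0,0.4,0,0.01,0],[0.3,0,0.7,0,0.01,0],[0.3,0,0.8,0,0.01,0],[0.3,0,0.8,0,0.01,0]]]' 5
python3 -c "
from h import *
st()"
```

```text
time_s: 13.95
ee_pos: [0.6099, 0.1572, 0.0334]
eef_rot: [[1.0, -0.013, 0.002], [-0.013, -1.0, 0.002], [0.002, -0.002, -1.0]]
ft_force: [-0.8, 0.5, -2.7]
width: 0.0584
t 13.95 p [0.6099 0.1572 0.0334] yaw -0.8 z [ 0.002  0.002 -1.   ] F [-0.8  0.5 -2.7] w 0.0584
```

```bash
python3 -m handwheel '[[[0,0,0.1,0,0,0],[0,0,0.2,0,0,0],[0,0,0.25,0,0,0]]]' 5
python3 -m handwheel '[[[0,0,0,0,0,0],[0,0,0,0,0,0],[0,0,0,0,0,0]]]' 7.2
python3 -c "
from h import *
st()"
```

```text
time_s: 14.25
ee_pos: [0.6108, 0.1574, 0.0332]
eef_rot: [[1.0, -0.013, 0.003], [-0.013, -1.0, 0.002], [0.003, -0.002, -1.0]]
ft_force: [-4.7, -0.6, 9.3]
width: 0.0586
time_s: 14.55
ee_pos: [0.6112, 0.1574, 0.0336]
eef_rot: [[1.0, -0.013, 0.004], [-0.013, -1.0, 0.002], [0.004, -0.002, -1.0]]
ft_force: [0.2, 0.8, -0.8]
width: 0.072
t 14.55 p [0.6112 0.1574 0.0336] yaw -0.7 z [ 0.004  0.002 -1.   ] F [ 0.2  0.8 -0.8] w 0.072
```

Placed; rising and moving over towards tub 2.

```bash
python3 -m handwheel '[[[0,0,-2,0,0,0],[0,0,-5,0,0,0],[0,0,-10,0,0,0],[0,0,-15,0,0,0],[-4,1,-16,0,0,0],[-8,3,-16,0,0,0],[-12,5,-16,0,0,0],[-12,5,-16,0,0,0]]]' 7.4
python3 - <<'E'
from h import *
st()
for n in("top","scene"):
    d=manip.get_image(n);cv2.imwrite(f"pics/{n}10.png",d["frame"][:,:,::-1]);P=pts(d);f=d["frame"];Z=P[...,2]
    m=(Z>.045)&(Z<.075)&(d["z_map"]>0)&(np.abs(P[...,1])<.35)&(P[...,0]>.3)&(f.min(2)>80)
    cs,_=cv2.findContours(m.astype(np.uint8),cv2.RETR_EXTERNAL,cv2.CHAIN_APPROX_NONE)
    for c in cs:
        if cv2.contourArea(c)<40: continue
        k=np.zeros(m.shape,np.uint8);cv2.drawContours(k,[c],-1,1,-1);k=(k>0)&m
        q=P[k];mn=(q.max(0)+q.min(0))/2;e=np.ptp(q,axis=0)
        print(n,'px',c[:,0].mean(0).round(),'mid',mn.round(3),'ext',e.round(3),f[k].mean(0).round())
print(goal(.425,.063,.022,-.9))
E
```

```text
time_s: 15.35
ee_pos: [0.4824, 0.1074, 0.19]
eef_rot: [[1.0, -0.014, -0.005], [-0.014, -1.0, 0.001], [-0.005, -0.001, -1.0]]
ft_force: [-1.0, 0.8, -0.8]
width: 0.0739
t 15.35 p [0.4824 0.1074 0.19  ] yaw -0.8 z [-0.005  0.001 -1.   ] F [-1.   0.8 -0.8] w 0.0739
top px [283. 245.] mid [0.424 0.064 0.056] ext [0.058 0.059 0.015] [122. 121. 119.]
top px [410. 200.] mid [ 0.559 -0.309  0.069] ext [0.027 0.081 0.011] [110. 104. 104.]
top px [368. 194.] mid [ 0.577 -0.187  0.07 ] ext [0.021 0.044 0.01 ] [107. 102. 102.]
top px [251. 182.] mid [0.614 0.158 0.065] ext [0.046 0.061 0.015] [130. 132. 137.]
scene px [247. 256.] mid [ 0.557 -0.308  0.071] ext [0.026 0.084 0.009] [116. 108. 103.]
scene px [291. 235.] mid [ 0.575 -0.185  0.07 ] ext [0.022 0.046 0.01 ] [115. 107. 100.]
scene px [392. 184.] mid [0.606 0.157 0.065] ext [0.061 0.059 0.016] [146. 147. 141.]
scene px [327. 163.] mid [0.423 0.063 0.057] ext [0.061 0.059 0.014] [131. 129. 121.]
[-6.42, 4.67, 17.04, -0.002, -0.005, 0.002]
```

View pics/scene10.png

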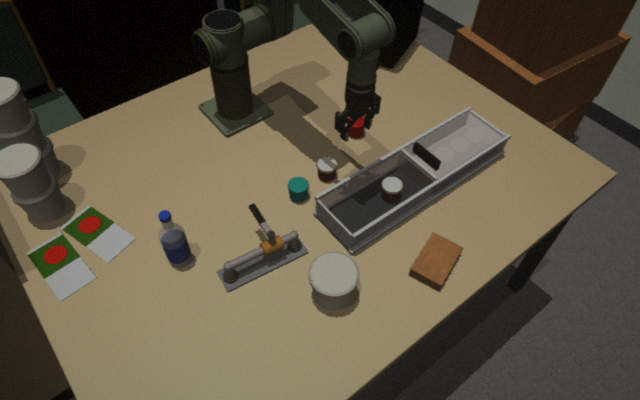

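View pics/top10.png

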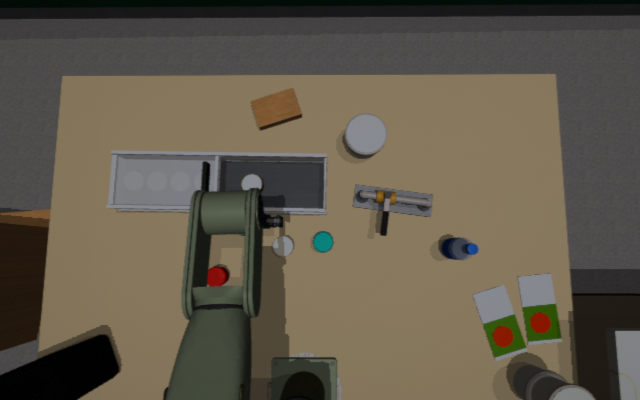

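Tub 1 stands at (0.609,0.157) in the hatch; tub 2 is unmoved.

```bash
python3 -m handwheel '[[[-3,2.3,0,0,0,0],[-6.4,4.6,1,0,-0.005,0],[-6.4,4.65,4,0,-0.005,0],[-6.4,4.65,8,0,-0.005,0],[-6.4,4.65,12,0,-0.005,0],[-6.4,4.65,14.5,0,-0.005,0],[-6.4,4.65,16.3,0,-0.005,0],[-6.4,4.65,17,0,-0.005,0],[-6.4,4.65,17,0,-0.005,0],[-6.4,4.65,17,0,-0.005,0]]]' 7.6
python3 -c "
from h import *
st()
d=manip.get_image('wrist');cv2.imwrite('pics/w11.png',d['frame'][:,:,::-1])"
```

```text
time_s: 16.45
ee_pos: [0.427, 0.0632, 0.0232]
eef_rot: [[1.0, -0.014, 0.002], [-0.014, -1.0, 0.002], [0.002, -0.002, -1.0]]
ft_force: [0.1, -0.3, -0.7]
width: 0.0759
t 16.45 p [0.427  0.0632 0.0232] yaw -0.8 z [ 0.002  0.002 -1.   ] F [ 0.1 -0.3 -0.7] w 0.0759
```

View pics/w11.png

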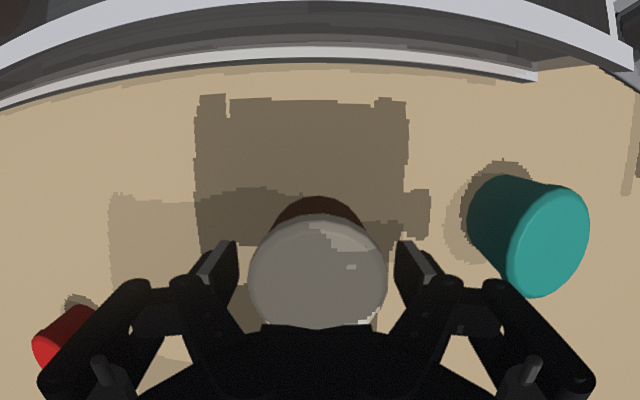

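```bash
python3 -m handwheel '[[[0,0,0,0,0,0],[0,0,0,0,0,0],[0,0,0,0,0,0],[0,0,0,0,0,0],[0,0,-2,0,0,0],[0,0,-5,0,0,0],[0,0,-9,0,0,0],[0,0,-13,0,0,0],[0,0,-16,0,0,0],[0,0,-16,0,0,0]]]' 5
python3 -c "
from h import *
st();print(goal(.609,.0375,.19,-.9),goal(.609,.0375,.041,-.9))"
```

```text
time_s: 17.5
ee_pos: [0.4304, 0.0627, 0.1888]
eef_rot: [[1.0, -0.013, 0.015], [-0.014, -1.0, 0.001], [0.015, -0.001, -1.0]]
ft_force: [1.0, 0.9, -1.5]
width: 0.0581
t 17.5 p [0.4304 0.0627 0.1888] yaw -0.8 z [ 0.015  0.001 -1.   ] F [ 1.   0.9 -1.5] w 0.0581
[17.89, 2.28, 0.14, -0.001, -0.015, 0.002] [17.67, 2.3, 15.04, -0.001, -0.015, 0.002]
```

```bash
python3 -m handwheel '[[[4,0.5,0,0,0,0],[8,1,0,0,0,0],[12,1.6,0,0,0,0],[16,2.1,0,0,-0.01,0],[18,2.3,0,0,-0.015,0],[18,2.3,1,0,-0.015,0],[17.9,2.3,4,0,-0.015,0],[17.9,2.3,7,0,-0.015,0],[17.9,2.3,10,0,-0.015,0],[17.9,2.3,13,0,-0.015,0],[17.9,2.3,14.6,0,-0.015,0],[17.9,2.3,14.6,0,-0.015,0]]]' 5
python3 -m handwheel '[[[0.3,0,0.4,0,0.01,0],[0.3,0,0.7,0,0.01,0],[0.3,0,0.8,0,0.01,0],[0.3,0,0.9,0,0.01,0],[0.3,0,0.9,0,0.01,0]]]' 5
python3 -c "
from h import *
st()"
```

```text
time_s: 18.7
ee_pos: [0.6065, 0.038, 0.0411]
eef_rot: [[1.0, -0.013, -0.01], [-0.013, -1.0, 0.002], [-0.01, -0.002, -1.0]]
ft_force: [-0.4, 0.4, -2.5]
width: 0.0582
time_s: 19.2
ee_pos: [0.6102, 0.0379, 0.0334]
eef_rot: [[1.0, -0.013, 0.002], [-0.013, -1.0, 0.002], [0.002, -0.002, -1.0]]
ft_force: [-1.3, 0.4, 1.6]
width: 0.0586
t 19.2 p [0.6102 0.0379 0.0334] yaw -0.8 z [ 0.002  0.002 -1.   ] F [-1.3  0.4  1.6] w 0.0586
```

Just touching the floor; a little lower, release, rise.

```bash
python3 -m handwheel '[[[0,0,0.1,0,0,0],[0,0,0.1,0,0,0]]]' 5
python3 -m handwheel '[[[0,0,0,0,0,0],[0,0,0,0,0,0],[0,0,0,0,0,0],[0,0,-2,0,0,0],[0,0,-5,0,0,0],[0,0,-10,0,0,0],[0,0,-15,0,0,0],[-4,0,-17,0,0,0],[-9,0,-17,0,0,0],[-13,0,-17,0,0,0],[-17,0,-17,0,0,0],[-17,0,-17,0,0,0]]]' 7.2
python3 - <<'E'
from h import *
st()
for n in("top","scene"):
    d=manip.get_image(n);cv2.imwrite(f"pics/{n}12.png",d["frame"][:,:,::-1]);P=pts(d);f=d["frame"];Z=P[...,2]
    for lo,hi,x0,nm in((.045,.075,80,'tub'),(.112,.13,0,'h')):
        m=(Z>lo)&(Z<hi)&(d["z_map"]>0)&(np.abs(P[...,1])<.35)&(P[...,0]>.3)&(f.min(2)>x0)
        cs,_=cv2.findContours(m.astype(np.uint8),cv2.RETR_EXTERNAL,cv2.CHAIN_APPROX_NONE)
        for c in cs:
            if cv2.contourArea(c)<40: continue
            k=np.zeros(m.shape,np.uint8);cv2.drawContours(k,[c],-1,1,-1);k=(k>0)&m
            q=P[k];mn=(q.max(0)+q.min(0))/2;e=np.ptp(q,axis=0)
            print(n,nm,'px',c[:,0].mean(0).round(),'mid',mn.round(3),'ext',e.round(3),f[k].mean(0).round())
E
```

```text
time_s: 19.4
ee_pos: [0.6107, 0.0379, 0.0333]
eef_rot: [[1.0, -0.013, 0.003], [-0.013, -1.0, 0.002], [0.003, -0.002, -1.0]]
ft_force: [-1.9, -0.2, 3.9]
width: 0.0582
time_s: 20.6
ee_pos: [0.4342, 0.0406, 0.2008]
eef_rot: [[1.0, -0.013, -0.003], [-0.013, -1.0, 0.002], [-0.003, -0.002, -1.0]]
ft_force: [0.5, 0.2, -0.9]
width: 0.0719
t 20.6 p [0.4342 0.0406 0.2008] yaw -0.7 z [-0.003  0.002 -1.   ] F [ 0.5  0.2 -0.9] w 0.0719
top tub px [410. 200.] mid [ 0.558 -0.308  0.07 ] ext [0.024 0.079 0.01 ] [108. 102. 102.]
top tub px [368. 194.] mid [ 0.577 -0.186  0.07 ] ext [0.022 0.044 0.009] [105.  99. 100.]
top tub px [291. 184.] mid [0.605 0.039 0.061] ext [0.057 0.059 0.017] [129. 131. 135.]
top tub px [251. 184.] mid [0.608 0.158 0.062] ext [0.057 0.06  0.017] [128. 131. 134.]
top h px [204. 179.] mid [0.614 0.281 0.121] ext [0.101 0.016 0.018] [28. 28. 30.]
scene tub px [247. 256.] mid [ 0.558 -0.309  0.07 ] ext [0.028 0.082 0.009] [116. 108. 102.]
scene tub px [291. 235.] mid [ 0.573 -0.186  0.067] ext [0.019 0.047 0.016] [115. 107. 100.]
scene tub px [361. 204.] mid [0.604 0.038 0.066] ext [0.06  0.061 0.014] [146. 147. 141.]
scene tub px [392. 184.] mid [0.607 0.157 0.065] ext [0.06  0.059 0.014] [145. 146. 140.]
scene h px [427. 154.] mid [0.611 0.281 0.121] ext [0.102 0.02  0.017] [33. 31. 28.]
```

View pics/scene12.png

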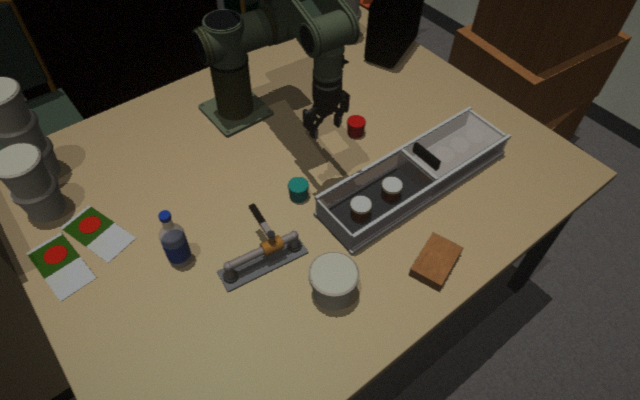

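View pics/top12.png

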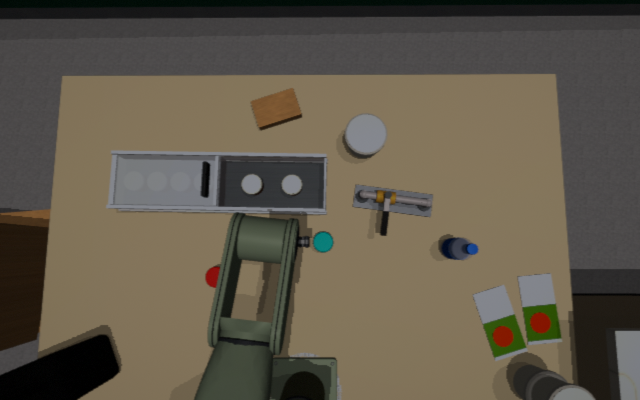

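Both tubs stand upright in the hatch: (0.606,0.038) and (0.608,0.157). Handle at (0.613,0.281). Closing the door.

```bash
python3 -c "
from h import *
print(goal(.612,.281,.2,-.8),goal(.612,.281,.104,-.8))"
python3 -m handwheel '[[[3,-4,0,0,0,0],[6,-8,0,0,0,0],[9,-12,0,0,0,0],[12,-16,0,0,0,0],[15,-20,0,0,0,0],[17.5,-23.8,0,0,0,0],[17.5,-23.8,0,0,0,0],[17.5,-23.8,3,0,0,0],[17.5,-23.8,5,0,0,0],[17.5,-23.8,5,0,0,0]]]' 5
python3 -c "
from h import *
st()
d=manip.get_image('wrist');cv2.imwrite('pics/w13.png',d['frame'][:,:,::-1]);print(goal(.612,.281,.104,-.8))"
```

```text
[16.88, -24.33, 0.41, -0.002, -0.004, 0.001] [16.84, -24.32, 10.01, -0.002, -0.004, 0.001]
time_s: 21.7
ee_pos: [0.6165, 0.2747, 0.1494]
eef_rot: [[1.0, -0.013, -0.003], [-0.014, -1.0, -0.001], [-0.003, 0.001, -1.0]]
ft_force: [-0.6, 0.4, -0.2]
width: 0.0503
t 21.7 p [0.6165 0.2747 0.1494] yaw -0.8 z [-0.003 -0.001 -1.   ] F [-0.6  0.4 -0.2] w 0.0503
[-0.58, -0.59, 4.78, -0.0, -0.0, 0.0]
```

View pics/w13.png

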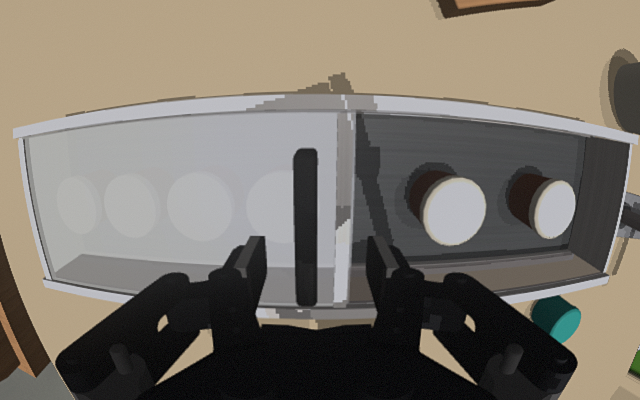

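```bash
python3 -m handwheel '[[[-0.5,-0.6,2,0,0,0],[-0.5,-0.6,4,0,0,0],[-0.5,-0.6,4.6,0,0,0],[-0.5,-0.6,4.6,0,0,0]]]' 5
python3 -m handwheel '[[[0,0,0,0,0,0],[0,0,0,0,0,0],[0,0,0,0,0,0],[0,0,0,0,0,0],[0,1,0,0,0,0],[0,3,0,0,0,0],[0,6,0,0,0,0],[0,9,0,0,0,0],[0,12,0,0,0,0],[0,15,0,0,0,0],[0,17,0,0,0,0],[0,17,0,0,0,0]]]' 0.8
python3 -c "
from h import *
st();print(goal(.609,-.0275,.106,-.8))"
```

```text
time_s: 22.15
ee_pos: [0.6131, 0.2808, 0.106]
eef_rot: [[1.0, -0.014, 0.0], [-0.014, -1.0, 0.0], [0.0, -0.0, -1.0]]
ft_force: [0.8, 0.5, 0.9]
width: 0.0505
time_s: 23.35
ee_pos: [0.6115, 0.1073, 0.108]
eef_rot: [[1.0, -0.017, 0.002], [-0.017, -1.0, -0.002], [0.002, 0.002, -1.0]]
ft_force: [-2.4, -1.0, 8.2]
width: 0.0122
t 23.35 p [0.6115 0.1073 0.108 ] yaw -1.0 z [ 0.002 -0.002 -1.   ] F [-2.4 -1.   8.2] w 0.0122
[-0.03, 13.48, 0.22, 0.002, -0.002, -0.003]
```

```bash
python3 -m handwheel '[[[0,3,0,0,0,0],[0,6,0,0,0,0],[0,9,0,0,0,0],[0,11.5,0,0,0,0],[0,13,0,0,0,0],[0,13.7,0,0,0,0],[0,14,0,0,0,0],[0,14.1,0,0,0,0],[0,14.1,0,0,0,0]]]' 0.8
python3 -c "
from h import *
st()"
```

```text
time_s: 24.25
ee_pos: [0.6092, -0.0291, 0.108]
eef_rot: [[1.0, -0.016, 0.002], [-0.016, -1.0, 0.006], [0.002, -0.006, -1.0]]
ft_force: [2.1, 11.4, 0.6]
width: 0.0124
t 24.25 p [ 0.6092 -0.0291  0.108 ] yaw -0.9 z [ 0.002  0.006 -1.   ] F [ 2.1 11.4  0.6] w 0.0124
```

```bash
python3 -m handwheel '[[[0,-0.1,0,0,0,0],[0,-0.1,0,0,0,0],[0,-0.1,0,0,0,0],[0,-0.1,-3,0,0,0],[0,-0.1,-8,0,0,0],[-3,4,-11,0,0,0],[-6,8,-12,0,0,0],[-9,12,-12,0,0,0.05],[-12,16,-12,0,0,0.12],[-12,19,-12,0,0,0.12],[-12,19.5,-12,0,0,0.12],[-12,19.5,-12,0,0,0.12]]]' 5
python3 - <<'E'
from h import *
st();print(goal(.484,-.228,.092,-7.6))
for n in("wrist","top","scene"):
    d=manip.get_image(n);cv2.imwrite(f"pics/{n}14.png",d["frame"][:,:,::-1])
    if n!="wrist":
        P=pts(d);Z=P[...,2];m=(Z>.112)&(Z<.13)&(d["z_map"]>0)&(P[...,1]>-.1)&(P[...,1]<.35)&(P[...,0]>.5)&(P[...,0]<.7)
        q=P[m];print(n,((q.max(0)+q.min(0))/2).round(4),np.ptp(q,axis=0))
E
```

```text
time_s: 25.45
ee_pos: [0.4853, -0.2242, 0.2268]
eef_rot: [[0.99, -0.139, 0.003], [-0.139, -0.99, 0.006], [0.002, -0.006, -1.0]]
ft_force: [-0.6, -0.4, 0.2]
width: 0.05
t 25.45 p [ 0.4853 -0.2242  0.2268] yaw -8.0 z [ 0.003  0.006 -1.   ] F [-0.6 -0.4  0.2] w 0.05
[-0.1, 0.48, 13.47, -0.006, -0.002, -0.007]
top [ 0.608  -0.0275  0.1207] [0.09927985 0.01422991 0.01640635]
scene [ 0.6075 -0.0283  0.1205] [0.09989397 0.01681624 0.01670386]
```

View pics/wrist14.png

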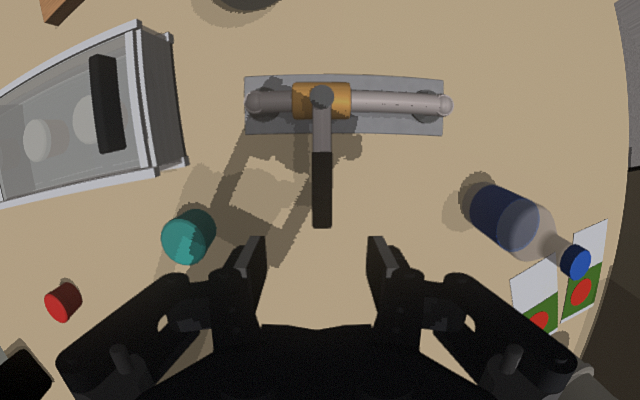

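View pics/scene14.png

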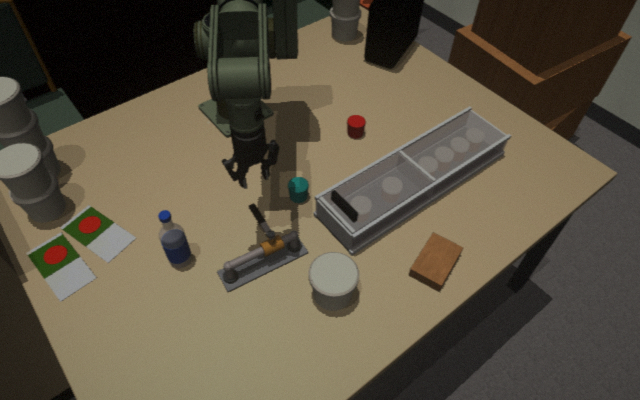

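Door is shut, with the handle at y −0.028 and both tubs visible below it. Descending to grip the lever and turn it back.

```bash
python3 -m handwheel '[[[-0.1,0.4,4,0,0,0],[-0.1,0.45,8,-0.006,0,0],[-0.1,0.45,11,-0.006,0,0],[-0.1,0.45,13,-0.006,0,0],[-0.1,0.45,13.5,-0.006,0,0],[-0.1,0.45,13.5,-0.006,0,0]]]' 5
python3 -m handwheel '[[[0,0,0,0,0,0],[0,0,0,0,0,0],[0,0,0,0,0,0],[0,0,0,0,0,0]]]' 1
python3 -c "
from h import *
st();print(np.hypot(*(manip.get_obs()['ee_pos'][:2]-[.566,-.239])))"
```

```text
time_s: 26.2
ee_pos: [0.4846, -0.224, 0.0908]
eef_rot: [[0.991, -0.133, -0.0], [-0.133, -0.991, 0.002], [-0.0, -0.002, -1.0]]
ft_force: [-0.1, 0.3, -0.5]
width: 0.0504
time_s: 26.6
ee_pos: [0.4855, -0.2284, 0.093]
eef_rot: [[0.991, -0.132, 0.002], [-0.132, -0.991, -0.007], [0.003, 0.007, -1.0]]
ft_force: [-2.2, -9.9, -1.1]
width: 0.0142
t 26.6 p [ 0.4855 -0.2284  0.093 ] yaw -7.6 z [ 0.002 -0.007 -1.   ] F [-2.2 -9.9 -1.1] w 0.0142
0.08123980463659072
```

```bash
python3 -m handwheel '[[[0.04,0.82,0,0,0,-0.1],[0.16,1.63,0,0,0,-0.2],[0.37,2.42,0,0,0,-0.3],[0.65,3.19,0,0,0,-0.4],[1,3.93,0,0,0,-0.5],[1.43,4.63,0,0,0,-0.6],[1.93,5.28,0,0,0,-0.7],[2.48,5.88,0,0,0,-0.8],[2.48,5.88,0,0,0,-0.8]]]' 1
python3 -c "
from h import *
st();o=manip.get_obs();print(o['eef_rot'].T@(np.array([.566,-.239,.09])-o['ee_pos']))"
```

```text
time_s: 27.5
ee_pos: [0.5023, -0.2906, 0.093]
eef_rot: [[0.786, 0.618, 0.002], [0.618, -0.786, -0.007], [-0.003, 0.007, -1.0]]
ft_force: [1.9, -2.0, -8.1]
width: 0.0144
t 27.5 p [ 0.5023 -0.2906  0.093 ] yaw 38.2 z [ 0.002 -0.007 -1.   ] F [ 1.9 -2.  -8.1] w 0.0144
[ 0.08202146 -0.00120465  0.00278783]
```

```bash
python3 -m handwheel '[[[0.04,0.82,0,0,0,-0.1],[0.16,1.63,0,0,0,-0.2],[0.37,2.42,0,0,0,-0.3],[0.65,3.19,0,0,0,-0.4],[1,3.93,0,0,0,-0.5],[1.43,4.63,0,0,0,-0.6],[1.93,5.28,0,0,0,-0.7],[2.48,5.88,0,0,0,-0.8],[2.79,6.16,0,0,0,-0.84],[2.79,6.2,0,0,0,-0.84]]]' 1
python3 -c "
from h import *
st()"
```

```text
time_s: 28.5
ee_pos: [0.5566, -0.3209, 0.0929]
eef_rot: [[0.068, 0.998, -0.012], [0.998, -0.068, -0.003], [-0.004, -0.011, -1.0]]
ft_force: [-15.0, 1.9, 4.8]
width: 0.0144
t 28.5 p [ 0.5566 -0.3209  0.0929] yaw 86.1 z [-0.012 -0.003 -1.   ] F [-15.    1.9   4.8] w 0.0144
```

```bash
python3 -m handwheel '[[[0,0,0,0,0,0],[0,0,0,0,0,0],[0,0,0,0,0,0],[0,0,-3,0,0,0],[0,0,-8,0,0,0],[0,0,-13,0,0,0],[-2,0,-18,0,0,0],[-4,0,-22,0,0,0],[-4,0,-22,0,0,0],[-4,0,-22,0,0,0]]]' 6
python3 - <<'E'
from h import *
st()
for n in("wrist","top","scene"):
    d=manip.get_image(n);cv2.imwrite(f"pics/{n}15.png",d["frame"][:,:,::-1])
    if n!="wrist":
        P=pts(d);X,Y,Z=P[...,0],P[...,1],P[...,2];ok=d["z_map"]>0
        m=(Z>.112)&(Z<.13)&ok&(Y>-.1)&(Y<.35)&(X>.5)&(X<.7)
        q=P[m];print(n,((q.max(0)+q.min(0))/2).round(4))
        m=ok&(X>.5)&(X<.62)&(Y>-.37)&(Y<-.262)&(Z>.09)&(Z<.116);print('lever',cv2.minAreaRect(P[m][:,:2].astype(np.float32)))
        for nm,x,y,lo,hi in(('big',.747,-.179,.095,.115),('bottle',.419,-.437,.19,.21)):
            m=ok&(abs(X-x)<.1)&(abs(Y-y)<.1)&(Z>lo)&(Z<hi);q=P[m];print(nm,((q.max(0)+q.min(0))/2).round(3) if len(q) else None)
E
```

```text
time_s: 29.5
ee_pos: [0.5575, -0.3611, 0.316]
eef_rot: [[0.069, 0.998, -0.007], [0.998, -0.069, -0.007], [-0.007, -0.007, -1.0]]
ft_force: [-0.1, 0.6, -0.3]
width: 0.0601
t 29.5 p [ 0.5575 -0.3611  0.316 ] yaw 86.0 z [-0.007 -0.007 -1.   ] F [-0.1  0.6 -0.3] w 0.0601
top [ 0.6081 -0.0274  0.1202]
lever ((0.5589116215705872, -0.3069078326225281), (0.08895468711853027, 0.0183786042034626), 81.95410919189453)
big [ 0.749 -0.178  0.105]
bottle None
scene [ 0.6077 -0.0295  0.1209]
lever ((0.5572794079780579, -0.30684125423431396), (0.09079492092132568, 0.022632114589214325), 80.74728393554688)
big [ 0.747 -0.179  0.104]
bottle [ 0.417 -0.438  0.198]
```

View pics/wrist15.png

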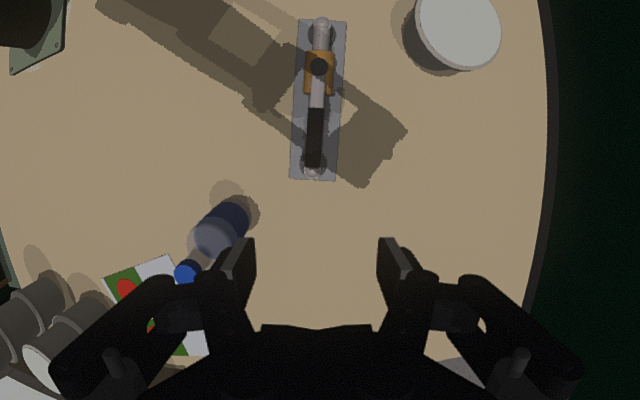

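View pics/scene15.png

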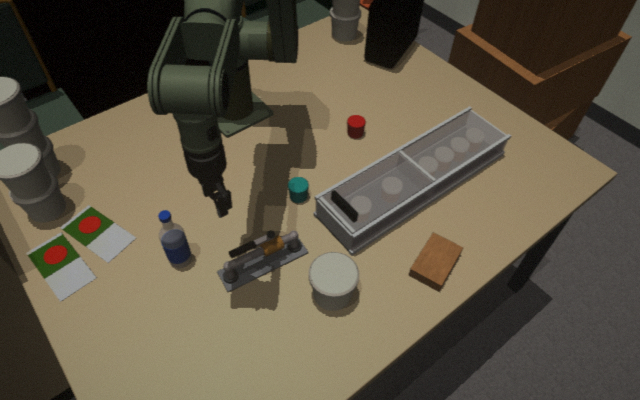

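Lever lies over the pipe (wrist view (318,66)→(313,165), parallel to the pipe). The door is shut, both tubs stand under it, and the bystanders haven't moved. Handing in.

```bash
python3 -c "
from plant import manip
print(manip.finish_job())"
```

```text
the job is handed in; nothing more can be done
None
```

I finished the whole sequence and handed the job in at about 30 s; no verdict was reported. I shut off the gas, slid the door open, stood both tubs upright on the hatch floor, shut the door, then turned the lever back in line with the pipe. Only two tubs were on the table.

My last camera checks showed:
- **Tubs:** both were last measured in the open hatch, at about (0.606, 0.038) and (0.608, 0.157). After the door shut I only saw them standing in the same places through it.
- **Door:** the handle is at y −0.027 to −0.030, and I pulled the door against its stop with 11 N. That is about 3 mm further than where it started (−0.025).
- **Lever:** I turned it against its stop with 15 N. The top view puts it at 82.0° and the scene view at 80.7°, against 82.5° measured for the pipe. The two views differ by 1.2°, and both are well inside the 0.12 rad (6.9°) limit.
- **Big tub and bottle:** the big tub is within 2 mm of where it started. The bottle reads the same in the scene view, but the arm hid it from the top view at the end.
- **Robot:** the gripper is open and clear of everything.

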